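Roll two tube shakers onto the pickup line

TASK

Set up the percussion board for the next piece: roll the longer tube shaker sideways over the cork, pushing its top with the fingertips, until it lies along the middle of the black line and is let go; then do the same with the shorter, thicker tube, so that both rest in a row on the line. Only roll them with light pushes, never pick them up, and leave everything else on the board and table where it stands.

Things in the scene. Friction and masses are not known exactly. Their poses are not given: they have to be found in the camera images.
- board: Fixed plywood board with a cork top, 250 mm along its x (roughly away from the robot), 400 mm along its y, 24 mm high. Origin at the centre of its underside, z up. A flush black line, 14 x 380 mm, runs along its y axis at x = 0. One shaker starts in the left half (y > 0) beyond the line (x > 0), the other in the right half (y < 0) before it (x < 0), each 45 to 70 mm from the line.
- long_shaker: Longer tube shaker: closed aluminium cylinder with black end bands, 40 mm diameter, 140 mm long, 0.11 to 0.22 kg, lying on the cork within 0.1 rad of parallel to the line. Origin on its axis half-way along (44 mm above the board's underside); x along the axis; y, z turn as it rolls (z up at the start). A finger pressed on its top rolls it half as far as the finger moves; let go, it stops within mm.
- short_shaker: Shorter, thicker tube shaker, same look: 48 mm diameter, 100 mm long, 0.11 to 0.22 kg, within 0.1 rad of parallel to the line. Origin on its axis half-way along (48 mm above the board's underside); x along the axis; y, z turn as it rolls (z up at the start). Behaves like the long one; either one, shoved from behind at mid-height by a grippy finger, slides rather than rolls.
- bell: Bystander: small brass hand bell, 42 mm wide at the foot, 48 mm high, standing on the cork in the board's left near corner, about 95 mm from the line. Origin at the centre of its underside.
- wood_block: Bystander: wooden sound block 34 x 75 x 36 mm high, on the cork in the board's right far corner, about 95 mm from the line. Origin at the centre of its underside.
- mug: Bystander: white mug, 80 mm wide, 90 mm high, on the table to the left of the board. Origin at the centre of its underside.
- tin: Bystander: steel tin, 66 mm wide, 60 mm high, on the table to the right of the board. Origin at the centre of its underside.
- mallet: Bystander: wooden mallet lying on the table to the right of the board, 230 mm long, 22 mm high. Origin on the underside, near the middle.
- thumb_piano: Bystander: thumb piano, wooden box 110 x 130 x 35 mm high with steel tongues, on the table to the left of the board. Origin at the centre of its underside.
Things that resemble listed ones, but are neither listed nor needed, are in the scene too. Leave any red look-alike of the short_shaker alone.

How it is judged:
By the outcome, as a careful person would: the job done as asked, in the order asked, and still so for the second after the job is handed in, with the robot touching nothing.
It also fails if it takes over 61 s, if anything falls off the work surface, if the arm or the gripper's body presses on something with over 40 N, if the wrist force passes 120 N, or if a joint passes its speed limit or range.

ROBOT

A 7-joint arm with a two-finger parallel gripper is mounted at the origin on the work surface. World frame = base frame: x ahead of the robot, y to its left, z up, the work surface at z = 0. Lengths are in m, angles in rad, forces in N, time in s.
With the tool pointing down it reaches from about 0.4 to 0.85 m from the base axis. Payload 10.4 kg.
Tool frame: the origin (TCP) lies at the very end of the fingers, on their centre line; the grasp point (between the pads) lies 19 mm behind it; z points along the fingers, y is the direction in which the jaws open and shut (so a half turn about z gives the same grasp; the last joint's range is limited). The gripper opens to 87 mm and grips with 3 to 60 N. Pads are 19 mm wide; open, the fingers measure 117 mm over their backs; the gripper's body (75 mm by 190 mm) begins 51 mm behind the grasp point.
Start: joints at [1.161, 0.332, -0.065, 1.46, 0.022, 1.35, -0.088], TCP at [0.236, -0.579, 0.223] pointing down, gripper open.
Joint ranges: [-2.6, 2.6], [-0.5, 2.12], [-1.47, 1.34], [0.16, 2.42], [-1.27, 4.41], [0.06, 2.06], [-2.6, 2.6]. Speed limits (rad/s): [2.22, 2.22, 2.79, 2.79, 3.14, 3.14, 3.14].

INTERFACE

Orientations are given as a unit quaternion [x, y, z, w].
In Python, from bench import r, eyes, job gives the robot as it stands. The module is installed in compiled form; this text tells all that it offers.
- The arm moves only by the tool play_rows, never from a script. Its argument "motion" is a list of rows, each a list of 7 numbers: the shift along the tool's x, y, z as a fraction of full scale, then the turn, a rotation vector about the tool's x, y, z as a fraction of full scale, then the opening in per cent of the stroke, from 0 (shut) to 100 (fully open). A call has 1 to 5 rows; each row is the pose to reach, as a shift and turn from the pose commanded when the call began, along the tool's axes at that moment; what a row does not reach only later rows make up. Full scale, the value 1, is 0.2 m for a shift and 90 degrees for a turn. A row lasts 1/8 s, in which the tool goes at most 62.5 mm and 10.7 degrees, less where a joint would pass 70% of its speed; a pose out of reach is approached as far as the arm can. A call with a number of a shift or a turn outside -1 to 1 is refused whole. A call with a gripper value outside its range is refused whole. The fingers move at their own pace and stop on an object; "squeeze" is the grip in N (left out, the last holds). Time passes only in rows, so rows that repeat a pose let the fingers close. It gives the time, the measured TCP pose, the force and the opening at its end, in the units of the state.
- r.read_state(): the state, without advancing time (a new reading comes with each control period).
- eyes.camera(name): name is "side" or "top"; returns a dict with "image" (480x640x3 uint8, red, green, blue), "mtx" (3x3 intrinsics, pixels), "R" (3x3) and "t" (3): a world point X has camera coordinates R X + t. Camera axes: x right, y down, z forward; pixel columns grow to the right and rows downward; lengths in m; the calibration is good to about 2 mm. A picture is of the moment at which its call begins. There is no depth.
- job.close_job(): hands the job in, once; it reports no verdict.
Trained networks look in a picture, given as the dict that the camera call returned (one of the last four; its "shot" number tells which), for a name from the list of things; names that differ only in an ending like _2 or _b are one class to them, and where a whole thing is asked for, a point or a joint stands for the part that bears it (a point fixed in the world has none). Each returns a list of dicts, best first, with "p" (0 to 1); they miss things now and then, are a little off and sometimes report something else, mostly with a low value. They report only what shows in the picture. A call takes as long as a camera call. They do not tell look-alikes from the thing itself.
- eyes.regions_of(picture, label): "region" (480x640 bool, what is visible of it) and "xy" ([column, row] in pixels, amid what is visible of it).
- eyes.landmark_of(picture, label): "xy" ([column, row] in pixels: a listed point, or the origin of a listed thing).
The state is a dict: "time": time; "joint_positions": joint angles; "joint_vel": joint speeds; "joint_torque": joint torques, N m; "ee_pos": TCP position; "eef_rot": TCP orientation; "ft_force": force on the tool from outside, world axes, zero at the start; "torque": the same for the moment, N m; "width": finger opening in m.
Only numpy, scipy, OpenCV 4.12 (cv2) and the standard library are available. Lean on these libraries where they do the work, as an engineer would, in place of code of your own. Each camera call takes 0.05 s, during which the arm holds its last target. There are 200 camera calls.

## Working session

There is one attempt and no reset: what is moved stays moved. The work goes in short steps, Python scripts to look and compute and a tool call to move; the robot and the scene stay as the last step left them, time stands still between calls to the robot, and variables do not carry over. Pictures are saved under pics/ and viewed, about 8 in all and at most 12, crops included, and the job is handed in when it is done.

Besides the shell and the picture viewer there is one more tool, called after ">>>" by a JSON object that holds its "method" and its "body", one argument or row to a line. play_rows: Moves the arm, as the interface text tells. Shift numbers are shares of 0.2 m and turn numbers shares of 90 degrees, none past 1 either way. Its arguments: {"type":"object","properties":{"motion":{"type":"array","items":{"type":"array","items":{"type":"number"}}},"squeeze":{"type":"number"}},"required":["motion"]}

```bash
mkdir -p pics
python3 - <<'E'
from bench import r,eyes,job
import cv2,numpy as np,pickle
s=r.read_state();print(s['time'],s['ee_pos'],s['eef_rot'],s['ft_force'],s['width'])
P={}
for n in('top','side'):
    c=eyes.camera(n);P[n]=c
    cv2.imwrite(f'pics/{n}1.png',c['image'][:,:,::-1])
    print(n,c['mtx'].tolist(),c['R'].round(4).tolist(),c['t'].round(4).tolist())
    for l in('board','long_shaker','short_shaker','bell','wood_block'):
        print(l,[(d['xy'],round(d['p'],2)) for d in eyes.landmark_of(c,l)],[(d['xy'],round(d['p'],2),int(d['region'].sum())) for d in eyes.regions_of(c,l)])
pickle.dump(P,open('p1.pkl','wb'))
E
```

```text
0.0 [ 0.23562009 -0.57846407  0.22174845] [ 9.81350315e-01  1.92226526e-01 -1.85855451e-04 -6.97460992e-04] [0.57207643 0.84049373 0.12922824] 0.08687412491665185
top [[436.5915458933181, 0.0, 319.5903609844506], [0.0, 436.5915458933181, 240.00908058436568], [0.0, 0.0, 1.0]] [[-0.03, -0.9992, 0.0263], [-0.9958, 0.0276, -0.0878], [0.087, -0.0289, -0.9958]] [0.0076, 0.5121, 1.0003]
board [([326.4, 231.6], 0.9)] [([324.7, 234.8], 0.63, 15415)]
long_shaker [([289.4, 210.5], 0.87)] [([289.0, 210.8], 0.62, 1055)]
short_shaker [([210.5, 322.9], 0.91), ([363.6, 249.3], 0.79), ([450.0, 309.4], 0.75), ([387.5, 323.3], 0.61)] [([366.2, 250.7], 0.95, 956), ([387.9, 329.0], 0.9, 963), ([450.0, 310.1], 0.9, 968), ([211.3, 324.0], 0.65, 1007)]
bell [([365.8, 250.7], 0.74), ([294.7, 271.3], 0.71), ([134.4, 179.0], 0.33)] [([294.0, 271.3], 0.61, 210), ([288.4, 211.2], 0.26, 1073)]
wood_block [([361.6, 188.1], 0.75)] [([361.8, 188.2], 0.84, 557), ([324.8, 231.9], 0.41, 15005)]
side [[622.574204426651, 0.0, 318.2605784414024], [0.0, 622.574204426651, 237.63219840073901], [0.0, 0.0, 1.0]] [[-0.9992, -0.0362, 0.0174], [-0.039, 0.7672, -0.6403], [0.0098, -0.6404, -0.768]] [0.5085, 0.0601, 1.4672]
board [([307.5, 249.1], 0.96), ([230.9, 422.4], 0.21)] [([309.1, 255.3], 0.88, 12092)]
long_shaker [([286.4, 263.5], 0.72)] [([285.1, 262.4], 0.73, 1048)]
short_shaker [([401.7, 201.8], 0.98), ([388.9, 160.9], 0.87), ([398.9, 339.8], 0.84), ([327.3, 206.5], 0.77)] [([399.5, 341.3], 0.92, 1163), ([388.8, 159.1], 0.77, 742), ([325.1, 206.0], 0.61, 817), ([401.7, 200.1], 0.6, 778)]
bell [([346.9, 262.1], 0.54)] [([348.9, 259.6], 0.69, 247)]
wood_block [([267.4, 213.7], 0.65)] [([350.9, 124.4], 0.72, 655), ([359.6, 418.7], 0.72, 3339), ([268.6, 206.6], 0.7, 481)]
```

View pics/top1.png

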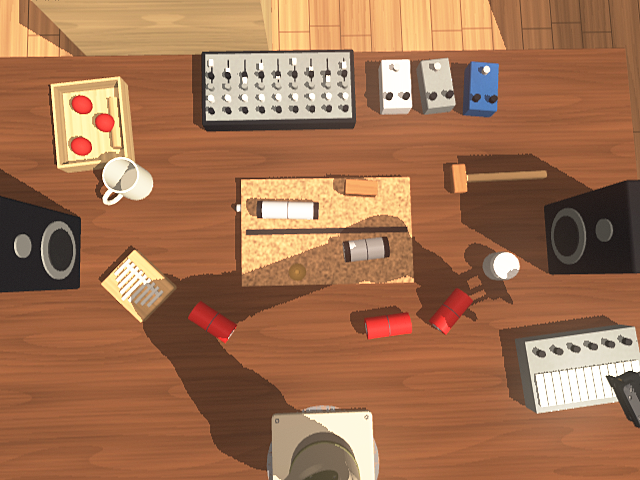

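View pics/side1.png

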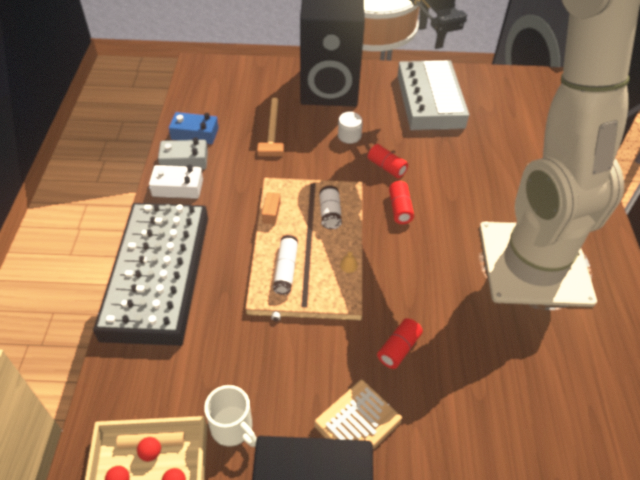

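```bash
cat > h.py <<'E'
import numpy as np,cv2
from scipy.optimize import minimize
def proj(c,X):
    p=(np.atleast_2d(X)@c['R'].T+c['t'])@c['mtx'].T; return p[:,:2]/p[:,2:]
def back(c,uv,z):
    uv=np.atleast_2d(uv); d=np.c_[uv,np.ones(len(uv))]@np.linalg.inv(c['mtx']).T@c['R']; o=-c['R'].T@c['t']
    return o+d*((z-o[2])/d[:,2])[:,None]
def tri(cs,uvs):
    A=[];b=[]
    for c,uv in zip(cs,uvs):
        d=np.linalg.inv(c['mtx'])@[*uv,1]@c['R']; d/=np.linalg.norm(d); o=-c['R'].T@c['t']
        M=np.eye(3)-np.outer(d,d);A.append(M);b.append(M@o)
    return np.linalg.lstsq(np.vstack(A),np.hstack(b),rcond=None)[0]
def cyl(x,y,z,yaw,L,R):
    a=np.linspace(0,2*np.pi,32,endpoint=False); u=np.array([np.cos(yaw),np.sin(yaw),0]);v=np.array([-u[1],u[0],0])
    ring=R*np.cos(a)[:,None]*v+R*np.sin(a)[:,None]*[0,0,1]
    return np.vstack([ring+s*L/2*u for s in(-1,1)])+[x,y,z]
def fit(cs,regs,x0,L,R,freez=False):
    S=8
    masks=[cv2.GaussianBlur(r.astype(np.float32),(0,0),1) for r in regs]
    def cost(p):
        z=p[3] if freez else 0.024+R; e=0
        for c,m in zip(cs,masks):
            h=cv2.convexHull((proj(c,cyl(p[0],p[1],z,p[2],L,R))*16).round().astype(np.int32))
            im=np.zeros(m.shape,np.uint8);cv2.fillConvexPoly(im,h,255,cv2.LINE_AA,4)
            e+=((cv2.GaussianBlur(im/255.,(0,0),1)-m)**2).sum()
        return e
    n=4 if freez else 3
    s=np.vstack([np.zeros(n),np.diag([.01,.01,.08,.01][:n])])
    o=minimize(cost,x0[:n],method='Nelder-Mead',options=dict(initial_simplex=np.array(x0[:n])+s,xatol=1e-5,fatol=1e-3))
    return o.x,o.fun
def near(ds,uv): return min(ds,key=lambda d:np.hypot(*(np.array(d['xy'])-uv)))
E
cat > m1.py <<'E'
from h import *; from bench import eyes
import sys
C=[eyes.camera('top'),eyes.camera('side')]
for l,L,R,uvs in(('long_shaker',.14,.02,((289,210),(285,262))),('short_shaker',.10,.024,((366,250),(328,206)))):
    rg=[near(eyes.regions_of(c,l),uv) for c,uv in zip(C,uvs)]
    t=tri(C,[g['xy'] for g in rg]);print(l,'tri',t.round(4))
    for name,sel in(('both',[0,1]),('top',[0]),('side',[1])):
        p,f=fit([C[i] for i in sel],[rg[i]['region'] for i in sel],[t[0],t[1],np.pi/2,.024+R],L,R,name=='both');print(name,p.round(4),round(f,1))
for c,box in zip(C,((244,222,410,242),(300,180,320,308))):
    g=c['image'].max(2);x0,y0,x1,y1=box
    m=np.zeros(g.shape,bool);m[y0:y1,x0:x1]=g[y0:y1,x0:x1]<45
    n,lab,st,_=cv2.connectedComponentsWithStats(m.astype(np.uint8));k=1+st[1:,4].argmax()
    v,u=np.nonzero(lab==k);W=back(c,np.c_[u,v],.024)[:,:2].astype(np.float32)
    (cx,cy),sz,a=cv2.minAreaRect(W*1000);ln=cv2.fitLine(W,cv2.DIST_L2,0,1e-4,1e-4).ravel()
    print('line',len(u),cx,cy,sz,a,ln,'yaw',np.arctan2(ln[1],ln[0])%np.pi)
for l,z,uvs in(('bell',.03,((294,271),(348,260))),('wood_block',.06,((362,188),(268,207)))):
    for c,uv in zip(C,uvs): print(l,back(c,near(eyes.landmark_of(c,l),uv)['xy'],.024).round(4))
E
python3 m1.py
```

```text
long_shaker tri [0.5793 0.0609 0.0531]
both [0.5804 0.0651 1.5227 0.0459] 63.3
top [0.5804 0.065  1.5099] 25.5
side [0.5805 0.0629 1.5232] 31.5
short_shaker tri [ 0.49   -0.1097  0.0493]
both [ 0.4854 -0.1115  1.6564  0.0483] 52.0
top [ 0.4855 -0.1116  1.658 ] 9.8
side [ 0.485  -0.1129  1.6387] 39.0Traceback (most recent call last):
  File "m1.py", line 12, in <module>
    n,lab,st,_=cv2.connectedComponentsWithStats(m.astype(np.uint8));k=1+st[1:,4].argmax()
                                                                        ~~~~~~~~~~~~~~~^^
ValueError: attempt to get argmax of an empty sequence
```

```bash
sed -i 's/<45/<float(__import__("os").environ.get("TH","70"))/' m1.py; TH=70 python3 m1.py | grep -v -e both -e top -e side; TH=60 python3 m1.py | grep line
```

```text
long_shaker tri [0.5795 0.0597 0.0408]
short_shaker tri [ 0.4892 -0.1099  0.0523]
line 15 536.5592041015625 -202.8036651611328 (23.15944480895996, 8.73165512084961) 64.2854995727539 [ 0.26932636  0.963049    0.5355342  -0.2044456 ] yaw 1.298103
line 4 534.7626342773438 -210.49644470214844 (2.370002031326294, 4.744488716125488) 87.27787780761719 [ 0.9630811   0.26921135  0.53531456 -0.21111585] yaw 0.27257404Traceback (most recent call last):
  File "m1.py", line 12, in <module>
    n,lab,st,_=cv2.connectedComponentsWithStats(m.astype(np.uint8));k=1+st[1:,4].argmax()
                                                                        ~~~~~~~~~~~~~~~^^
ValueError: attempt to get argmax of an empty sequence
Traceback (most recent call last):
  File "m1.py", line 12, in <module>
    n,lab,st,_=cv2.connectedComponentsWithStats(m.astype(np.uint8));k=1+st[1:,4].argmax()
                                                                        ~~~~~~~~~~~~~~~^^
ValueError: attempt to get argmax of an empty sequence
```

```bash
cat > line.py <<'E'
from h import *
def line(c,name):
    g=c['image'].astype(float).mean(2); pts=[]
    r=range(252,402) if name=='top' else range(195,295)
    for k in r:
        if name=='top': s0=224;seg=g[224:239,k]
        else: s0=300;seg=g[k,300:321]
        i=seg.argmin(); lo,hi=max(i-4,0),min(i+5,len(seg)); q=seg[lo:hi]
        w=np.clip(min(q[0],q[-1])-q,0,None)
        if w.sum()<30: continue
        m=s0+lo+(w*np.arange(len(w))).sum()/w.sum()
        pts.append((k,m) if name=='top' else (m,k))
    W=back(c,np.array(pts)+0.0,.024)[:,:2].astype(np.float32)
    l=cv2.fitLine(W,cv2.DIST_HUBER,0,1e-4,1e-4).ravel()
    res=(W-l[2:])@np.array([-l[1],l[0]])
    return l,np.median(abs(res)),len(W)
E
cat > m2.py <<'E'
from line import *; from bench import eyes
for n in('top','side'):
    c=eyes.camera(n); l,e,k=line(c,n); yaw=np.arctan2(l[1],l[0])%np.pi
    y=np.array([.065,0,-.1115]); print(n,'yaw',yaw.round(4),'x at',y,(l[2]+(y-l[3])/np.tan(yaw)).round(4),'res',e,k)
    b=near(eyes.regions_of(c,'board'),(325,235) if n=='top' else (309,255))['region'].astype(np.uint8)
    h=cv2.findContours(b,0,1)[0];h=max(h,key=cv2.contourArea)[:,0].astype(float)
    print(cv2.minAreaRect((back(c,h,.024)[:,:2]*1000).astype(np.float32)))
    print(c['image'].mean(2)[190:252:2,330].astype(int) if n=='top' else c['image'].mean(2)[245,296:324].astype(int))
    for l,uv in(('bell',(294,271) if n=='top' else (348,260)),('wood_block',(362,188) if n=='top' else (268,207))): print(l,back(c,near(eyes.landmark_of(c,l),uv)['xy'],.024).round(4))
E
python3 m2.py
```

```text
top yaw 1.5622 x at [ 0.065   0.     -0.1115] [0.5351 0.5345 0.5336] res 0.000503641 84
((533.8101196289062, -18.419906616210938), (415.13348388671875, 252.8950958251953), 89.53704071044922)
[207 208 209 218 203 203 193 169 160 185 207 194 205 199 185 208 194 207
 216  93  84  73 198 177 108 111 133 136 130 122 126]
bell [[0.4416 0.0528 0.024 ]]
wood_block [[ 0.6328 -0.1014  0.024 ]]
side yaw 1.5634 x at [ 0.065   0.     -0.1115] [0.534  0.5335 0.5327] res 0.00018426628 100
((532.4854736328125, -12.044296264648438), (431.80047607421875, 254.96925354003906), 89.26532745361328)
[241 222 213 210 208 205 206 204 195 171 124  95  90  94 117 161 192 201
 205 208 207 205 203 205 207 207 193 164]
bell [[0.4374 0.0357 0.024 ]]
wood_block [[ 0.6369 -0.1054  0.024 ]]
```

```bash
cat > go.py <<'E'
import sys,numpy as np
from scipy.spatial.transform import Rotation as Ro
from bench import r
# args: x y z heading(deg) ; prints shift fractions and turn for going there from the measured pose
s=r.read_state();R=Ro.from_quat(s['eef_rot'])
x,y,z,h=map(float,sys.argv[1:5])
T=Ro.from_euler('z',h,degrees=True)*Ro.from_quat([1,0,0,0])
d=R.inv().apply(np.array([x,y,z])-s['ee_pos']); w=(R.inv()*T).as_rotvec()
M=R.as_matrix();print('t',s['time'],'pos',s['ee_pos'].round(4),'head',np.degrees(np.arctan2(M[1,0],M[0,0])).round(2),'F',s['ft_force'].round(2),'w',s['width'])
print('shift',(d/.2).round(4),'turn',(w/(np.pi/2)).round(4))
E
echo ok
```

```text
ok
```

>>> {"method": "play_rows", "body": {
  "motion": [
    [0.97, -0.79, 0, 0, 0, 0.28, 100],
    [0.97, -0.79, 0, 0, 0, 0.28, 100],
    [0.97, -0.79, 0, 0, 0, 0.28, 100],
    [0.97, -0.79, 0, 0, 0, 0.28, 100],
    [0.97, -0.79, 0, 0, 0, 0.28, 100]
  ]
}}

```text
time: 3.02
ee_pos: [0.3588, -0.355, 0.2231]
eef_rot: [1.0, -0.023, 0.001, -0.0]
ft_force: [0.4, -1.2, 1.0]
width: 0.087
```

```bash
python3 go.py 0.589 0.064 0.12 -3.1
```

```text
t 3.025 pos [ 0.3588 -0.355   0.2231] head -2.6 F [ 0.41 -1.19  0.99] w 0.0869836160989681
shift [ 1.054  -2.145   0.5174] turn [-0.0001 -0.0009  0.0056]
```

>>> {"method": "play_rows", "body": {
  "motion": [
    [0.5, -1, 0, 0, 0, 0, 100],
    [0.5, -1, 0, 0, 0, 0, 100],
    [0.5, -1, 0, 0, 0, 0, 100],
    [0.5, -1, 0, 0, 0, 0, 100]
  ]
}}

```text
time: 3.52
ee_pos: [0.4675, -0.1626, 0.2228]
eef_rot: [1.0, -0.025, 0.0, -0.0]
ft_force: [0.6, -1.3, 0.1]
width: 0.0871
```

>>> {"method": "play_rows", "body": {
  "motion": [
    [0.5, -1, 0, 0, 0, 0, 100],
    [0.5, -1, 0.2, 0, 0, 0, 100],
    [0.5, -1, 0.4, 0, 0, 0, 100],
    [0.5, -1, 0.5, 0, 0, 0, 100],
    [0.5, -1, 0.5, 0, 0, 0, 100]
  ]
}}

```text
time: 4.15
ee_pos: [0.5756, 0.032, 0.119]
eef_rot: [1.0, -0.025, -0.003, -0.001]
ft_force: [-0.4, -1.6, -0.1]
width: 0.0873
```

```bash
python3 go.py 0.589 0.064 0.064 -3.1
```

```text
t 4.15 pos [0.5756 0.032  0.119 ] head -2.83 F [-0.38 -1.57 -0.11] w 0.08733599977051505
shift [ 0.0605 -0.1627  0.2747] turn [-0.0008  0.0034  0.003 ]
```

>>> {"method": "play_rows", "body": {
  "motion": [
    [0.06, -0.16, 0, 0, 0, 0, 100],
    [0.06, -0.16, 0.1, 0, 0, 0, 100],
    [0.06, -0.16, 0.24, 0, 0, 0, 100],
    [0.06, -0.16, 0.24, 0, 0, 0, 100]
  ]
}}

```text
time: 4.65
ee_pos: [0.5891, 0.0585, 0.0728]
eef_rot: [1.0, -0.028, -0.002, 0.001]
ft_force: [0.2, 0.2, 0.1]
width: 0.0869
```

```bash
python3 go.py 0.589 0.064 0.064 -3.1; python3 -c "
from bench import eyes;import cv2
c=eyes.camera('top');cv2.imwrite('pics/t2.png',cv2.resize(c['image'][170:300,220:430,::-1],None,fx=3.5,fy=3.5))"
```

```text
t 4.65 pos [0.5891 0.0585 0.0728] head -3.15 F [0.17 0.25 0.13] w 0.08693500333749404
shift [-0.0018 -0.0276  0.0438] turn [ 0.001   0.0023 -0.0006]
```

View pics/t2.png

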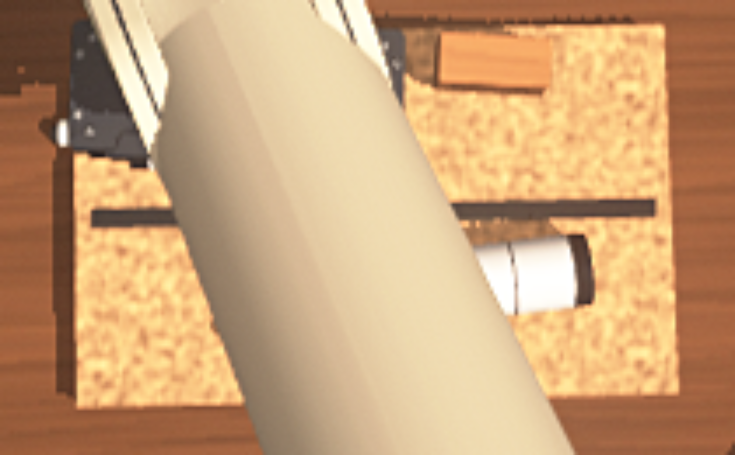

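The arm hides the shaker from the top camera; the wood block sits clear to the right (about 490,65 in the crop). Probing down.

>>> {"method": "play_rows", "body": {
  "motion": [
    [0, -0.02, 0.03, 0, 0, 0, 100],
    [0, -0.02, 0.045, 0, 0, 0, 100],
    [0, -0.02, 0.045, 0, 0, 0, 100],
    [0, -0.02, 0.045, 0, 0, 0, 100]
  ]
}}

```text
time: 5.2
ee_pos: [0.5908, 0.0648, 0.0658]
eef_rot: [1.0, -0.027, 0.0, 0.0]
ft_force: [-0.7, 0.2, -1.5]
width: 0.087
```

>>> {"method": "play_rows", "body": {
  "motion": [
    [0, 0, 0.01, 0, 0, 0, 100],
    [0, 0, 0.01, 0, 0, 0, 100],
    [0, 0, 0.01, 0, 0, 0, 100]
  ]
}}

```text
time: 5.58
ee_pos: [0.5914, 0.0648, 0.0643]
eef_rot: [1.0, -0.027, 0.001, 0.0]
ft_force: [0.5, 0.4, 4.7]
width: 0.087
```

```bash
python3 -c "
from bench import r,eyes;import cv2
for i in range(2):
  s=r.read_state();print(s['ee_pos'],s['ft_force'])
  c=eyes.camera('side')
cv2.imwrite('pics/s2.png',cv2.resize(c['image'][170:330,230:430,::-1],None,fx=3.6,fy=3.6))"
```

```text
[0.59141748 0.064798   0.06429867] [0.4917408  0.42059189 4.74941045]
[0.59140128 0.06481278 0.06431931] [ 0.04197712 -0.74714282  5.72425815]
```

View pics/s2.png

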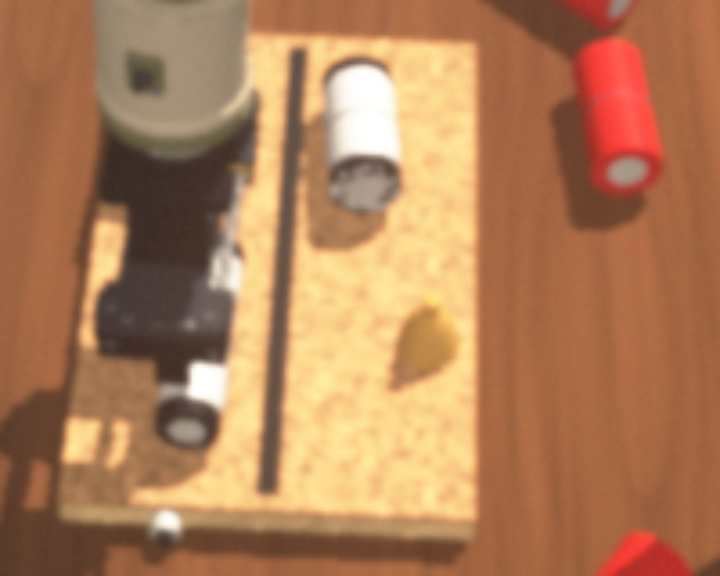

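>>> {"method": "play_rows", "body": {
  "motion": [
    [-0.03, 0, 0, 0, 0, -0.002, 100],
    [-0.065, 0, 0, 0, 0, -0.004, 100],
    [-0.1, 0, 0, 0, 0, -0.006, 100],
    [-0.135, 0, 0, 0, 0, -0.008, 100],
    [-0.17, 0, 0, 0, 0, -0.01, 100]
  ]
}}

```text
time: 6.3
ee_pos: [0.5573, 0.0664, 0.0643]
eef_rot: [1.0, -0.019, 0.001, 0.0]
ft_force: [-0.5, -0.6, 6.1]
width: 0.0868
```

>>> {"method": "play_rows", "body": {
  "motion": [
    [0, 0, 0, 0, 0, 0, 100],
    [0, 0, 0, 0, 0, 0, 100]
  ]
}}

```text
time: 6.55
ee_pos: [0.5574, 0.0664, 0.0643]
eef_rot: [1.0, -0.019, 0.001, 0.0]
ft_force: [0.4, -0.7, 5.5]
width: 0.0869
```

>>> {"method": "play_rows", "body": {
  "motion": [
    [0, 0, -0.05, 0, 0, 0, 100],
    [0, 0, -0.1, 0, 0, 0, 100],
    [0, 0, -0.1, 0, 0, 0, 100]
  ]
}}

```text
time: 6.92
ee_pos: [0.5574, 0.0668, 0.0847]
eef_rot: [1.0, -0.019, 0.001, -0.0]
ft_force: [0.6, -0.0, -0.2]
width: 0.0873
```

```bash
cat > m3.py <<'E'
from h import *; from bench import eyes
import sys
l,u,v=sys.argv[1],float(sys.argv[2]),float(sys.argv[3]);L,R=(.14,.02) if l[0]=='l' else (.1,.024)
c=eyes.camera('side');g=near(eyes.regions_of(c,l),(u,v));t=back(c,g['xy'],.05)[0]
p,f=fit([c],[g['region']],[t[0],t[1],np.pi/2],L,R);print(l,g['xy'],int(g['region'].sum()),p.round(4),round(f,1))
cv2.imwrite('pics/l.png',cv2.resize(c['image'][170:330,230:430,::-1],None,fx=3.6,fy=3.6))
E
python3 m3.py long_shaker 292 262; python3 go.py .573 .064 .064 -2.2
```

```text
long_shaker [291.7, 279.7] 453 [0.5623 0.0701 1.5333] 583.0
t 7.025 pos [0.5567 0.0666 0.0836] head -2.14 F [ 0.37 -1.29 -0.2 ] w 0.08725423801633726
shift [0.0819 0.0099 0.098 ] turn [ 0.0001 -0.0001  0.0007]
```

>>> {"method": "play_rows", "body": {
  "motion": [
    [0.072, 0.008, 0, 0, 0, 0, 100],
    [0.072, 0.008, 0.05, 0, 0, 0, 100],
    [0.072, 0.008, 0.085, 0, 0, 0, 100],
    [0.072, 0.008, 0.1, 0, 0, 0, 100],
    [0.072, 0.008, 0.1, 0, 0, 0, 100]
  ]
}}

```text
time: 7.65
ee_pos: [0.572, 0.0644, 0.0643]
eef_rot: [1.0, -0.019, 0.001, 0.0]
ft_force: [0.3, -0.8, 8.5]
width: 0.0873
```

>>> {"method": "play_rows", "body": {
  "motion": [
    [-0.03, 0, 0, 0, 0, -0.002, 100],
    [-0.06, 0, 0, 0, 0, -0.004, 100],
    [-0.09, 0, 0, 0, 0, -0.006, 100],
    [-0.12, 0, 0, 0, 0, -0.008, 100],
    [-0.145, 0, 0, 0, 0, -0.01, 100]
  ]
}}

```text
time: 8.28
ee_pos: [0.5427, 0.0654, 0.0643]
eef_rot: [1.0, -0.011, 0.001, 0.0]
ft_force: [1.5, -1.3, 8.2]
width: 0.0873
```

>>> {"method": "play_rows", "body": {
  "motion": [
    [0, 0, 0, 0, 0, 0, 100],
    [0, 0, 0, 0, 0, 0, 100],
    [0, 0, -0.05, 0, 0, 0, 100],
    [0, 0, -0.2, 0, 0, 0, 100],
    [0, 0, -0.3, 0, 0, 0, 100]
  ]
}}

```text
time: 8.9
ee_pos: [0.542, 0.0658, 0.1248]
eef_rot: [1.0, -0.011, 0.0, -0.0]
ft_force: [-0.6, 0.4, 0.0]
width: 0.0868
```

```bash
python3 m3.py long_shaker 296 275; python3 go.py .556 .064 .064 -1.3
```

```text
long_shaker [300.0, 277.2] 673 [0.5474 0.0731 1.5486] 364.4
t 9.0 pos [0.5431 0.066  0.1257] head -1.23 F [1.09 0.38 0.04] w 0.08709944975493614
shift [0.0634 0.0086 0.3088] turn [-0.0001 -0.0021  0.0008]
```

View pics/l.png

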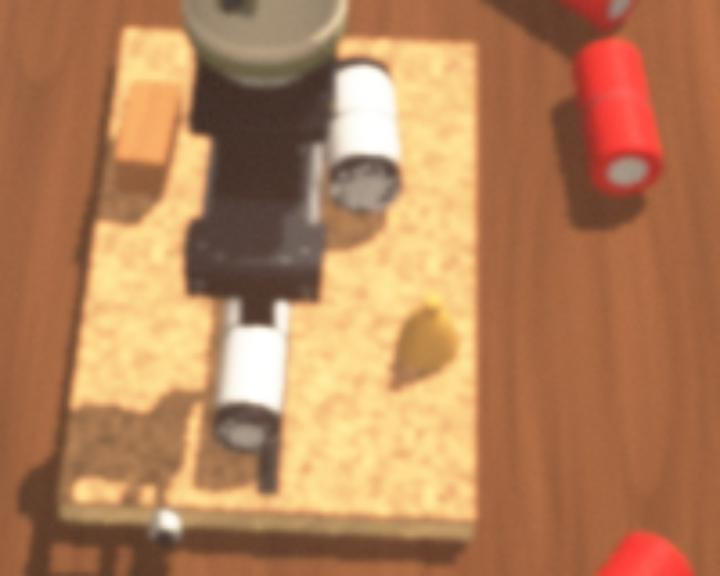

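>>> {"method": "play_rows", "body": {
  "motion": [
    [0.065, 0.008, 0, 0, 0, 0, 100],
    [0.065, 0.008, 0.2, 0, 0, 0, 100],
    [0.065, 0.008, 0.27, 0, 0, 0, 100],
    [0.065, 0.008, 0.3, 0, 0, 0, 100],
    [0.065, 0.008, 0.3, 0, 0, 0, 100]
  ]
}}

```text
time: 9.62
ee_pos: [0.5562, 0.0634, 0.0644]
eef_rot: [1.0, -0.011, 0.001, 0.0]
ft_force: [-0.7, -1.3, 4.1]
width: 0.0871
```

>>> {"method": "play_rows", "body": {
  "motion": [
    [-0.03, 0, 0, 0, 0, -0.002, 100],
    [-0.06, 0, 0, 0, 0, -0.004, 100],
    [-0.09, 0, 0, 0, 0, -0.006, 100],
    [-0.115, 0, 0, 0, 0, -0.008, 100],
    [-0.135, 0, 0, 0, 0, -0.01, 100]
  ]
}}

```text
time: 10.25
ee_pos: [0.5283, 0.0641, 0.0643]
eef_rot: [1.0, -0.003, 0.001, 0.0]
ft_force: [0.0, -1.5, 6.3]
width: 0.0873
```

>>> {"method": "play_rows", "body": {
  "motion": [
    [0, 0, 0, 0, 0, 0, 100],
    [0, 0, 0, 0, 0, 0, 100],
    [0, 0, -0.05, 0, 0, 0, 100],
    [0, 0, -0.2, 0, 0, 0, 100],
    [0, 0, -0.5, 0, 0, 0, 100]
  ]
}}

```text
time: 10.88
ee_pos: [0.5262, 0.0643, 0.1633]
eef_rot: [1.0, -0.003, -0.002, -0.0]
ft_force: [2.5, -0.0, -0.1]
width: 0.0867
```

>>> {"method": "play_rows", "body": {
  "motion": [
    [0, 0, -0.5, 0, 0, 0, 100],
    [0, 0.7, -0.5, 0, 0, 0, 100],
    [0, 0.9, -0.5, 0, 0, 0, 50],
    [0, 0.9, -0.5, 0, 0, 0, 50]
  ]
}}

```text
time: 11.38
ee_pos: [0.5265, -0.1173, 0.2648]
eef_rot: [1.0, -0.003, 0.0, 0.0]
ft_force: [0.8, 0.0, 0.8]
width: 0.074
```

```bash
python3 m3.py long_shaker 306 270; python3 go.py .477 -.1115 .09 4.9
python3 - <<'E'
from h import *; from bench import eyes
c=eyes.camera('top')
for d in eyes.regions_of(c,'long_shaker'):
    t=back(c,d['xy'],.05)[0]
    print('top',d['xy'],d['p'],int(d['region'].sum()),*fit([c],[d['region']],[t[0],t[1],1.56],.14,.02))
E
```

```text
long_shaker [310.1, 266.7] 1032 [0.5332 0.0661 1.5594] 22.5
t 11.475 pos [ 0.5262 -0.1231  0.2647] head -0.88 F [-0.12  0.05 -0.12] w 0.06701450009201286
shift [-0.2473 -0.0565  0.8733] turn [ 0.0016 -0.0004 -0.0643]
top [361.4, 183.1] 0.7 207 [ 0.64100218 -0.10105352  1.59041767] 833.5234365993863
top [290.3, 231.7] 0.59 1065 [0.53335952 0.06789943 1.56534116] 28.86861332427419
```

View pics/l.png

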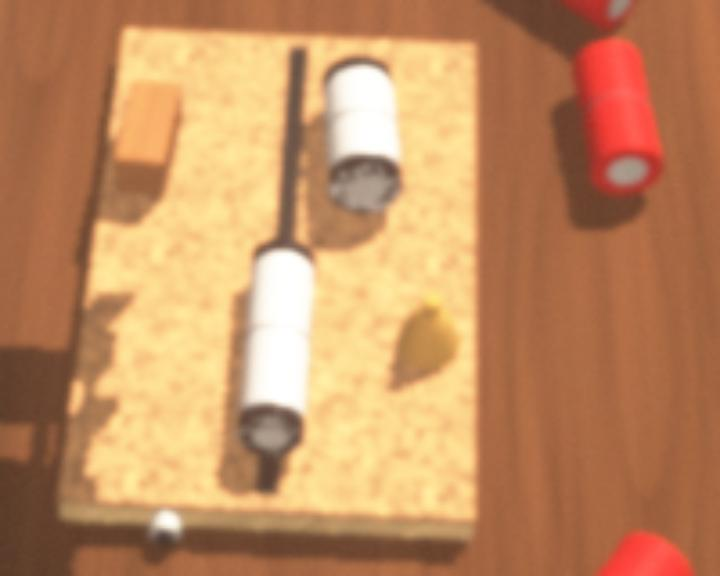

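>>> {"method": "play_rows", "body": {
  "motion": [
    [-0.25, -0.055, 0.1, 0, 0, -0.06, 60],
    [-0.25, -0.055, 0.4, 0, 0, -0.06, 60],
    [-0.25, -0.055, 0.7, 0, 0, -0.06, 60],
    [-0.25, -0.055, 0.87, 0, 0, -0.06, 60],
    [-0.25, -0.055, 0.87, 0, 0, -0.06, 60]
  ]
}}

```text
time: 12.2
ee_pos: [0.4753, -0.1024, 0.0877]
eef_rot: [0.999, 0.046, -0.002, -0.001]
ft_force: [0.5, 0.3, 0.0]
width: 0.0519
```

>>> {"method": "play_rows", "body": {
  "motion": [
    [0, 0, 0, 0, 0, 0, 60],
    [0, 0, 0, 0, 0, 0, 60]
  ]
}}

```text
time: 12.45
ee_pos: [0.4783, -0.1043, 0.0914]
eef_rot: [0.999, 0.044, 0.001, 0.0]
ft_force: [1.0, 0.8, 0.2]
width: 0.0522
```

```bash
python3 go.py .477 -.1115 .0725 4.9
```

```text
t 12.45 pos [ 0.4783 -0.1043  0.0914] head 5.09 F [1.02 0.77 0.15] w 0.0522269282755701
shift [-0.0099  0.0351  0.0946] turn [ 0.0007 -0.0018  0.0021]
```

>>> {"method": "play_rows", "body": {
  "motion": [
    [-0.01, 0.035, 0.03, 0, 0, 0, 60],
    [-0.01, 0.035, 0.07, 0, 0, 0, 60],
    [-0.01, 0.035, 0.095, 0, 0, 0, 60],
    [-0.01, 0.035, 0.095, 0, 0, 0, 60],
    [-0.01, 0.035, 0.095, 0, 0, 0, 60]
  ]
}}

```text
time: 13.08
ee_pos: [0.4774, -0.1118, 0.0719]
eef_rot: [0.999, 0.044, 0.002, 0.001]
ft_force: [0.4, -0.1, 12.6]
width: 0.0522
```

>>> {"method": "play_rows", "body": {
  "motion": [
    [0, 0, -0.003, 0, 0, 0, 60],
    [0, 0, -0.003, 0, 0, 0, 60]
  ]
}}

```text
time: 13.32
ee_pos: [0.4768, -0.1119, 0.072]
eef_rot: [0.999, 0.044, 0.001, 0.0]
ft_force: [-0.1, -0.3, 8.9]
width: 0.0521
```

>>> {"method": "play_rows", "body": {
  "motion": [
    [0.03, 0, 0, 0, 0, 0.004, 60],
    [0.065, 0, 0, 0, 0, 0.008, 60],
    [0.1, 0, 0, 0, 0, 0.012, 60],
    [0.13, 0, 0, 0, 0, 0.016, 60],
    [0.16, 0, 0, 0, 0, 0.02, 60]
  ]
}}

```text
time: 13.95
ee_pos: [0.5091, -0.1091, 0.0722]
eef_rot: [1.0, 0.028, 0.001, 0.001]
ft_force: [0.2, -2.3, 10.4]
width: 0.0524
```

>>> {"method": "play_rows", "body": {
  "motion": [
    [0, 0, 0, 0, 0, 0, 60],
    [0, 0, 0, 0, 0, 0, 60],
    [0, 0, -0.05, 0, 0, 0, 60],
    [0, 0, -0.15, 0, 0, 0, 60],
    [0, 0, -0.15, 0, 0, 0, 60]
  ]
}}

```text
time: 14.58
ee_pos: [0.5083, -0.1088, 0.1023]
eef_rot: [1.0, 0.028, 0.001, 0.0]
ft_force: [0.4, 0.1, 0.1]
width: 0.0522
```

```bash
python3 m3.py short_shaker 322 206; python3 go.py .493 -.1115 .0725 3.1
```

```text
short_shaker [319.9, 215.0] 567 [ 0.5003 -0.1019  1.6538] 242.4
t 14.675 pos [ 0.5073 -0.1087  0.1007] head 3.26 F [-0.32  0.04 -0.57] w 0.05216633360336763
shift [-0.0722  0.0098  0.1413] turn [0.     0.0002 0.0018]
```

View pics/l.png

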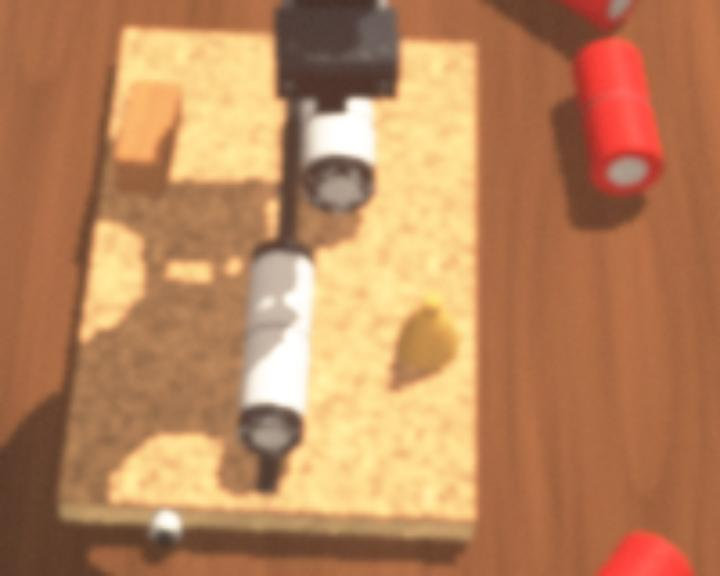

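>>> {"method": "play_rows", "body": {
  "motion": [
    [-0.077, 0.01, 0, 0, 0, 0, 60],
    [-0.077, 0.01, 0.08, 0, 0, 0, 60],
    [-0.077, 0.01, 0.13, 0, 0, 0, 60],
    [-0.077, 0.01, 0.149, 0, 0, 0, 60],
    [-0.077, 0.01, 0.149, 0, 0, 0, 60]
  ]
}}

```text
time: 15.3
ee_pos: [0.4938, -0.1115, 0.0721]
eef_rot: [1.0, 0.029, 0.001, 0.0]
ft_force: [-0.2, 0.9, 8.8]
width: 0.052
```

>>> {"method": "play_rows", "body": {
  "motion": [
    [0.03, 0, 0, 0, 0, 0.004, 60],
    [0.065, 0, 0, 0, 0, 0.008, 60],
    [0.1, 0, 0, 0, 0, 0.012, 60],
    [0.13, 0, 0, 0, 0, 0.016, 60],
    [0.16, 0, 0, 0, 0, 0.02, 60]
  ]
}}

```text
time: 15.92
ee_pos: [0.5259, -0.1098, 0.0723]
eef_rot: [1.0, 0.013, 0.001, 0.0]
ft_force: [0.4, -1.0, 10.5]
width: 0.0522
```

>>> {"method": "play_rows", "body": {
  "motion": [
    [0, 0, 0, 0, 0, 0, 60],
    [0, 0, 0, 0, 0, 0, 60],
    [0, 0, -0.05, 0, 0, 0, 60],
    [0, 0, -0.15, 0, 0, 0, 60],
    [0, 0, -0.3, 0, 0, 0, 60]
  ]
}}

```text
time: 16.55
ee_pos: [0.5235, -0.1096, 0.1312]
eef_rot: [1.0, 0.013, -0.001, -0.0]
ft_force: [0.2, -0.4, 0.3]
width: 0.0524
```

>>> {"method": "play_rows", "body": {
  "motion": [
    [-0.05, 0.5, -0.5, 0, 0, 0, 60],
    [-0.05, 1, -0.5, 0, 0, 0, 60],
    [-0.05, 1, -0.5, 0, 0, 0, 60],
    [-0.05, 1, -0.5, 0, 0, 0, 60]
  ]
}}

```text
time: 17.05
ee_pos: [0.5186, -0.3132, 0.2322]
eef_rot: [1.0, 0.011, 0.0, 0.0]
ft_force: [0.1, 1.1, -0.5]
width: 0.0523
```

```bash
python3 m3.py short_shaker 316 206;  python3 m3.py long_shaker 310 267; python3 go.py .510 -.1115 .1 1.2
```

```text
short_shaker [314.9, 209.2] 793 [ 0.5178 -0.1096  1.5939] 25.5
long_shaker [307.5, 263.6] 1099 [0.5326 0.0656 1.5516] 6.4
t 17.25 pos [ 0.5192 -0.31    0.231 ] head 1.41 F [ 0.44  1.26 -0.56] w 0.05220537660811641
shift [-0.0214 -0.993   0.6557] turn [-0.0005  0.0002  0.0023]
```

>>> {"method": "play_rows", "body": {
  "motion": [
    [-0.02, -0.6, 0, 0, 0, 0, 60],
    [-0.02, -0.99, 0.3, 0, 0, 0, 60],
    [-0.02, -0.99, 0.6, 0, 0, 0, 60],
    [-0.02, -0.99, 0.65, 0, 0, 0, 60],
    [-0.02, -0.99, 0.65, 0, 0, 0, 60]
  ]
}}

```text
time: 17.88
ee_pos: [0.5074, -0.1071, 0.0978]
eef_rot: [1.0, 0.016, -0.003, -0.001]
ft_force: [-0.2, -0.1, 0.2]
width: 0.0522
```

>>> {"method": "play_rows", "body": {
  "motion": [
    [0, 0, 0, 0, 0, 0, 60],
    [0, 0, 0, 0, 0, 0, 60]
  ]
}}

```text
time: 18.12
ee_pos: [0.5111, -0.113, 0.1026]
eef_rot: [1.0, 0.012, 0.001, 0.0]
ft_force: [-0.1, 0.2, -0.1]
width: 0.0524
```

```bash
python3 go.py .510 -.1115 .0723 1.3
```

```text
t 18.125 pos [ 0.5111 -0.113   0.1026] head 1.41 F [-0.12  0.23 -0.1 ] w 0.05235468781238142
shift [-0.0056 -0.0079  0.1517] turn [ 0.0006 -0.0013  0.0012]
```

>>> {"method": "play_rows", "body": {
  "motion": [
    [-0.006, 0, 0.08, 0, 0, 0, 60],
    [-0.006, 0, 0.13, 0, 0, 0, 60],
    [-0.006, 0, 0.152, 0, 0, 0, 60],
    [-0.006, 0, 0.152, 0, 0, 0, 60],
    [-0.006, 0, 0.152, 0, 0, 0, 60]
  ]
}}

```text
time: 18.75
ee_pos: [0.5106, -0.1125, 0.0721]
eef_rot: [1.0, 0.013, 0.002, 0.0]
ft_force: [0.1, -1.0, 10.3]
width: 0.0522
```

>>> {"method": "play_rows", "body": {
  "motion": [
    [0.03, 0, 0, 0, 0, 0.004, 60],
    [0.065, 0, 0, 0, 0, 0.008, 60],
    [0.1, 0, 0, 0, 0, 0.012, 60],
    [0.13, 0, 0, 0, 0, 0.016, 60],
    [0.153, 0, 0, 0, 0, 0.02, 60]
  ]
}}

```text
time: 19.38
ee_pos: [0.5414, -0.1116, 0.0722]
eef_rot: [1.0, -0.003, 0.002, 0.0]
ft_force: [-1.1, -0.9, 11.9]
width: 0.0523
```

>>> {"method": "play_rows", "body": {
  "motion": [
    [0, 0, 0, 0, 0, 0, 60],
    [0, 0, 0, 0, 0, 0, 60],
    [0, 0, -0.05, 0, 0, 0, 60],
    [0, 0, -0.15, 0, 0, 0, 60],
    [0, 0, -0.3, 0, 0, 0, 60]
  ]
}}

```text
time: 20.0
ee_pos: [0.5388, -0.1114, 0.1309]
eef_rot: [1.0, -0.003, -0.001, -0.0]
ft_force: [0.9, 0.9, 0.3]
width: 0.0525
```

>>> {"method": "play_rows", "body": {
  "motion": [
    [-0.2, 0.5, -0.5, 0, 0, 0, 60],
    [-0.4, 1, -0.5, 0, 0, 0, 60],
    [-0.4, 1, -0.5, 0, 0, 0, 60],
    [-0.4, 1, -0.5, 0, 0, 0, 60]
  ]
}}

```text
time: 20.5
ee_pos: [0.4571, -0.313, 0.2319]
eef_rot: [1.0, -0.004, 0.0, 0.0]
ft_force: [0.5, -0.1, -0.3]
width: 0.0522
```

```bash
cat > m4.py <<'E'
from line import *; from bench import eyes
for n,U in(('top',((290,232),(363,231))),('side',((309,266),(312,208)))):
    c=eyes.camera(n);cv2.imwrite(f'pics/f_{n}.png',cv2.resize(c['image'][165:330,210:440,::-1],None,fx=3.4,fy=3.4))
    for (l,L,R),uv in zip((('long_shaker',.14,.02),('short_shaker',.1,.024)),U):
        g=near(eyes.regions_of(c,l),uv);t=back(c,g['xy'],.05)[0]
        p,f=fit([c],[g['region']],[t[0],t[1],1.56],L,R);print(n,l,g['xy'],p.round(4),round(f,1))
E
python3 m4.py; python3 go.py .5 -.3 .2 0
```

```text
top long_shaker [286.7, 232.8] [0.5332 0.0672 1.5678] 25.2
top short_shaker [362.5, 227.9] [ 0.5342 -0.1076  1.5798] 18.4
side long_shaker [307.1, 264.1] [0.5333 0.0659 1.5554] 12.8
side short_shaker [307.5, 206.7] [ 0.5337 -0.1089  1.5696] 9.0
t 20.8 pos [ 0.4589 -0.3095  0.2305] head -0.24 F [0.78 0.56 0.43] w 0.05203269657430684
shift [ 0.2055 -0.0484  0.1525] turn [-0.0006  0.0003 -0.0027]
```

View pics/f_top.png

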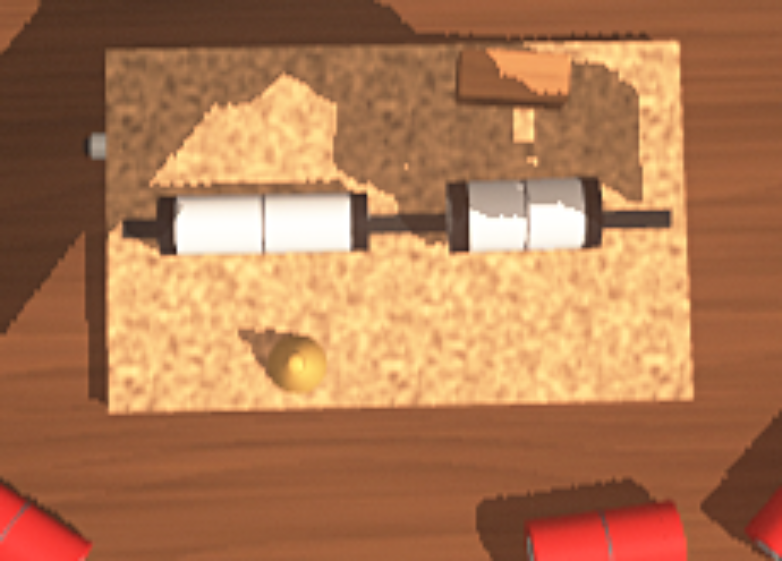

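View pics/f_side.png

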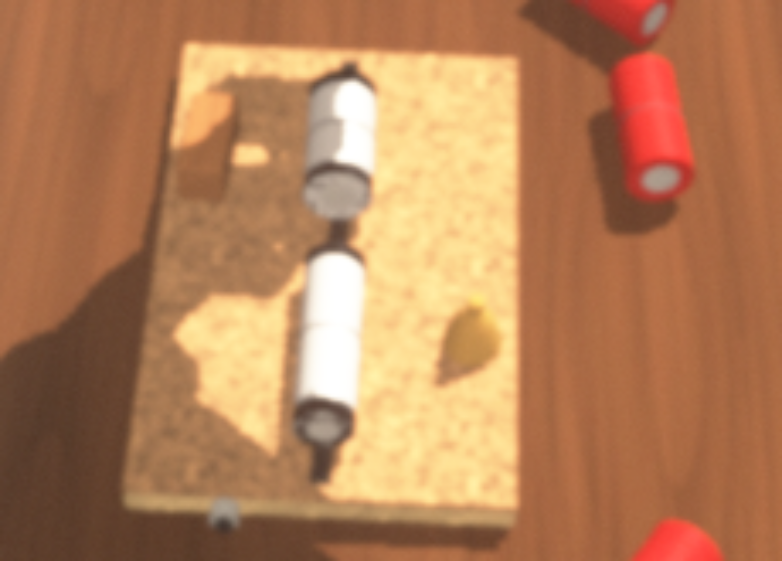

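Both tubes sit centred on the line; the bell and block are unmoved and the arm is clear.

```bash
python3 -c "
from bench import job;print(job.close_job())"
```

```text
the job is handed in; nothing more can be done
None
```

Both shakers now lie in a row on the black line, and I handed the job in at about 21 s of the 61 s allowed. I rolled the long shaker first, then the short one. Each took three light strokes with two fingertips on its top, pressing at about 4–13 N, and was let go after each stroke. Nothing was picked up.

**Last checks (both cameras):**

| Shaker | Axis x (top / side) | Line x (top / side) | Axis yaw, rad (top / side) |
|---|---|---|---|
| Long | 0.533 / 0.533 | 0.535 / 0.534 | 1.568 / 1.555 |
| Short | 0.534 / 0.534 | 0.534 / 0.533 | 1.580 / 1.570 |

The line's yaw is about 1.563 rad.

- **Position:** both shakers are within about 2 mm of the line's middle.
- **Cameras disagreed slightly:** by about 1 mm on where the line is and about 0.01 rad on yaw. The short shaker's top-view yaw is the worst, about 0.017 rad off the line.
- **Bystanders:** in the last pictures the bell, the wood block and the red tubes look unmoved. I did not measure them again. The mug, tin, mallet and thumb piano are outside those last crops. The gripper stayed well away from them.
- **Arm:** clear of everything, tip at about 0.23 m.

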